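Run a fingertip along the ridge of a wooden map to bed its pieces down

TASK

The six bevelled plywood pieces of the mountain ridge on the map board still stand a few millimetres up on their dowels. Run the tips of the closed fingers along the ridge, starting at its broad end and working piece by piece to its narrow end so that any slack is worked out that way, and press each one gently down until it sits flat on the board. Do not lift or shift the board, and leave the things on and around it where they are.

Things in the scene. Friction and masses are not known exactly. Their poses are not given: they have to be found in the camera images.
- board: loose wooden map board lying flat on a 3 mm rubber anti-slip mat on the table, 200 (x) x 330 (y) x 18 mm thick, about 1.2 kg; origin at the centre of its underside, z up, so its upper face is 18 mm above the origin. The ridge runs over it in a gentle S, its broad end near the board's +y edge, its narrow end near the -y edge; thin land layers are glued on beside it
- ridge_1_top (a point): centre of the flat top of the first (broadest) ridge piece, plain plywood, 36 mm long along the ridge, 36 mm wide, 8 mm thick; x along the ridge towards the narrow end, z up. The flat of each piece's top is 14 mm long; both ends are bevelled down by 4.4 mm over 11 mm (22 degrees), so a fingertip sliding along the ridge rides up the bevel and presses the piece down
- ridge_1 (a joint): how far ridge piece 1 has been pressed down on its dowels, in m: 0 = standing 4 mm off the board, 0.004 = home, flat on the board; it slides with about 3 N of friction, stays where it is left, and stops hard at 0.004
- ridge_2_top (a point): centre of the flat top of the second ridge piece, plain plywood, 36 mm long along the ridge, 33 mm wide, 8 mm thick; x along the ridge towards the narrow end, z up. The pieces' centres are 44 mm apart along the ridge. A stroke run lower than the home height catches on the next bevel and drags the board; pressing each piece from straight above works too
- ridge_2 (a joint): how far ridge piece 2 has been pressed down on its dowels, in m: 0 = standing 4 mm off the board, 0.004 = home, flat on the board
- ridge_3_top (a point): centre of the flat top of the third ridge piece, plain plywood, 36 mm long along the ridge, 30 mm wide, 8 mm thick; x along the ridge towards the narrow end, z up. Every piece's top is 29 mm above the table when home, up to 33 mm before
- ridge_3 (a joint): how far ridge piece 3 has been pressed down on its dowels, in m: 0 = standing 4 mm off the board, 0.004 = home, flat on the board
- ridge_4_top (a point): centre of the flat top of the fourth ridge piece, plain plywood, 36 mm long along the ridge, 27 mm wide, 8 mm thick; x along the ridge towards the narrow end, z up
- ridge_4 (a joint): how far ridge piece 4 has been pressed down on its dowels, in m: 0 = standing 4 mm off the board, 0.004 = home, flat on the board
- ridge_5_top (a point): centre of the flat top of the fifth ridge piece, plain plywood, 36 mm long along the ridge, 24 mm wide, 8 mm thick; x along the ridge towards the narrow end, z up
- ridge_5 (a joint): how far ridge piece 5 has been pressed down on its dowels, in m: 0 = standing 4 mm off the board, 0.004 = home, flat on the board
- ridge_6_top (a point): centre of the flat top of the sixth (narrowest) ridge piece, plain plywood, 36 mm long along the ridge, 21 mm wide, 8 mm thick; x along the ridge towards the narrow end, z up
- ridge_6 (a joint): how far ridge piece 6 has been pressed down on its dowels, in m: 0 = standing 4 mm off the board, 0.004 = home, flat on the board
- islands: bystander: stack of three small thin island pieces lying loose on the map board, about 50 mm across and 12 mm high; origin under its centre
- pencil: bystander: pencil lying loose on the map board, 113 mm long, 8 mm thick; origin under its middle, x along it
- mug: bystander: white mug, 82 mm wide, 95 mm high, on the table; origin under its centre
- knife: bystander: grey and black trimming knife lying on the table, about 170 mm long, 26 mm high; origin near its middle, x towards the blade
- glue: bystander: white glue bottle with an orange cap, 62 mm wide, 150 mm high; origin under its centre
- dowel_box: bystander: clear open divided box, 100 x 75 x 30 mm high; origin under its centre
- stack: bystander: stack of four thin country pieces on the table, about 130 x 95 mm, 20 mm high; origin under its centre
- sanding_block: bystander: cork sanding block, 100 x 60 x 35 mm high; origin under its centre

How it is judged:
By the outcome, as a careful person would: the job done as asked, in the order asked, and still so for the second after the job is handed in, with the robot touching nothing.
It also fails if it takes over 45 s, if anything falls off the work surface, if the arm or the gripper's body presses on something with over 40 N, if the wrist force passes 120 N, or if a joint passes its speed limit or range.

ROBOT

A 7-joint arm with a two-finger parallel gripper is mounted at the origin on the work surface. World frame = base frame: x ahead of the robot, y to its left, z up, the work surface at z = 0. Lengths are in mm, angles in rad, forces in N, time in s.
With the tool pointing down it reaches from about 400 to 850 mm from the base axis. Payload 6.9 kg.
Tool frame: the origin (TCP) lies at the very end of the fingers, on their centre line; the grasp point (between the pads) lies 19 mm behind it; z points along the fingers, y is the direction in which the jaws open and shut (so a half turn about z gives the same grasp; the last joint's range is limited). The gripper opens to 85 mm and grips with 20 to 120 N. Pads are 22 mm wide; open, the fingers measure 114 mm over their backs; the gripper's body (76 mm by 85 mm) begins 54 mm behind the grasp point. The pads swing forward as they close: fully open they stand 13 mm farther back than shut.
Start: joints at [-1.196, 0.507, -0.238, 1.5, 0.126, 1.149, -0.155], TCP at [166.606, 602.374, 231.275] pointing down, gripper open.
Joint ranges: [-3.08, 3.08], [-0.24, 2.05], [-1.43, 1.35], [0, 2.5], [-1.52, 4.66], [0.17, 1.96], [-2.89, 2.89]. Speed limits (rad/s): [2.39, 2.39, 3.14, 3.14, 3.14, 3.14, 3.14].

INTERFACE

Orientations are given as a 3x3 rotation matrix whose columns are the frame's x, y, z axes.
In Python, from station import manip, eyes, job_done gives the robot as it stands.
- The arm moves only by the tool apply_moves, never from a script. Its arguments are lists of equal length, an entry for each row: "delta_rot": the turn, a rotation vector about the tool's x, y, z in degrees, a list of three; "travel": the shift along the tool's x, y, z in mm, a list of three; "jaw": the closure, from -1 (fully open) to 1 (shut). A call has exactly 5 rows; each row shifts and turns the pose as measured when the row begins, along the tool's axes as they then stand; what a row does not reach is not made up. A row lasts 1/10 s, in which the tool goes at most 50 mm and 8.59 degrees, less where a joint would pass 70% of its speed; a pose out of reach is approached as far as the arm can. A call with a gripper value outside its range is refused whole. The fingers move at their own pace and stop on an object; "newtons" is the grip in N (left out, the last holds). Time passes only in rows, so rows that do not move let the fingers close, or fill a call up. It gives the time, the measured TCP pose, the force and the opening at its end, in the units of the state.
- manip.sense(): the state, without advancing time (a new reading comes with each control period).
- eyes.grab_frame(name): name is "side" or "top"; returns a dict with "frame" (420x560x3 uint8, red, green, blue), "mtx" (3x3 intrinsics, pixels), "cam_to_world" (4x4, takes a point from camera to world coordinates). Camera axes: x right, y down, z forward; pixel columns grow to the right and rows downward; lengths in mm; the calibration is good to about 2 mm. A picture is of the moment at which its call begins. There is no depth.
- job_done(): hands the job in, once; it reports no verdict.
The state is a dict: "time": time; "q": joint angles; "qvel": joint speeds; "tau": joint torques, N m; "ee_pos": TCP position; "tcp_rot": TCP orientation; "contact_force": force on the tool from outside, world axes, zero at the start; "wrist_torque": the same for the moment, N m; "finger_gap": finger opening in mm.
Only numpy, scipy, OpenCV 4.12 (cv2) and the standard library are available. Lean on these libraries where they do the work, as an engineer would, in place of code of your own. Each camera call takes 0.05 s, during which the arm holds its last target.

## Working session

There is one attempt and no reset: what is moved stays moved. The work goes in short steps, Python scripts to look and compute and a tool call to move; the robot and the scene stay as the last step left them, time stands still between calls to the robot, and variables do not carry over. Pictures are saved under pics/ and viewed, and the job is handed in when it is done.

Besides the shell and the picture viewer there is one more tool, called in YAML: its name, and indented under it one key for each argument. apply_moves: Moves the arm, as the interface text tells. Its arguments: {"type":"object","properties":{"delta_rot":{"type":"array","items":{"type":"array","items":{"type":"number"}}},"travel":{"type":"array","items":{"type":"array","items":{"type":"number"}}},"jaw":{"type":"array","items":{"type":"number"}},"newtons":{"type":"number"}},"required":["delta_rot","travel","jaw"]}

```bash
mkdir -p pics; ls
cat > h.py <<'E'
import numpy as np,cv2,json
from station import manip,eyes,job_done
def grab(n,tag):
    f=eyes.grab_frame(n); cv2.imwrite(f'pics/{tag}.png',f['frame'][:,:,::-1]); np.savez(f'pics/{tag}.npz',**f); return f
def ray(f,u,v):
    K=f['mtx'];T=f['cam_to_world'];d=T[:3,:3]@np.linalg.solve(K,[u,v,1.]);return T[:3,3],d
def onz(f,u,v,z):
    o,d=ray(f,u,v);return o+d*(z-o[2])/d[2]
def proj(f,p):
    T=np.linalg.inv(f['cam_to_world']);c=T[:3,:3]@np.asarray(p,float)+T[:3,3];c=f['mtx']@c;return c[:2]/c[2]
def two(fa,a,fb,b):
    o1,d1=ray(fa,*a);o2,d2=ray(fb,*b)
    s=np.linalg.lstsq(np.c_[d1,-d2],o2-o1,rcond=None)[0];p,q=o1+d1*s[0],o2+d2*s[1];return (p+q)/2,np.linalg.norm(p-q)
E
python3 - <<'E'
from h import *
np.set_printoptions(precision=3,suppress=True)
s=manip.sense();print(s)
for n in('top','side'):
    f=grab(n,n+'0');print(f['mtx'],f['cam_to_world'])
E
```

```text
pics
{'time': 0.0, 'q': array([-1.195,  0.508, -0.238,  1.501,  0.126,  1.149, -0.155]), 'qvel': array([ 0.002, -0.002, -0.001,  0.001,  0.001,  0.001, -0.   ]), 'tau': array([ -0.001, -62.059,  -2.187, -24.964,   0.013,   0.012,  -0.   ]), 'ee_pos': array([166.541, 601.876, 230.457]), 'tcp_rot': array([[-0.964,  0.267, -0.   ],
       [ 0.267,  0.964, -0.002],
       [-0.   , -0.002, -1.   ]]), 'contact_force': array([ 0.728, -0.042,  0.39 ]), 'wrist_torque': array([ 0.005, -0.053,  0.008]), 'finger_gap': 85.16352182448263}
[[447.169   0.    275.895]
 [  0.    447.169 210.442]
 [  0.      0.      1.   ]] [[   0.006   -0.998    0.062  414.565]
 [  -1.      -0.007   -0.013   -4.107]
 [   0.013   -0.062   -0.998 1246.985]
 [   0.       0.       0.       1.   ]]
[[380.692   0.    281.817]
 [  0.    380.692 208.62 ]
 [  0.      0.      1.   ]] [[   0.928   -0.177    0.329  137.449]
 [  -0.373   -0.5      0.782 -845.644]
 [   0.026   -0.848   -0.529  617.687]
 [   0.       0.       0.       1.   ]]
```

View pics/top0.png

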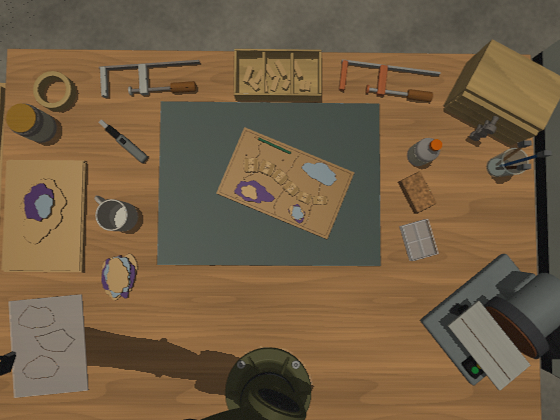

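View pics/side0.png

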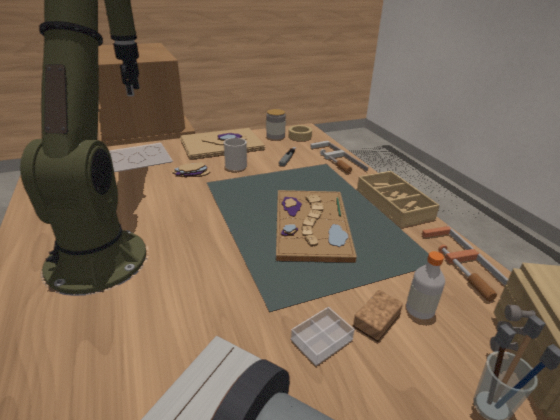

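The top view shows the board centred around (285,183), with the ridge running from about (252,165), its broad end, to (320,200). The side view shows the board around (313,225). I'll zoom in on both.

Run:
```python
import cv2
a=cv2.imread('pics/top0.png')[120:245,210:360];cv2.imwrite('pics/tz.png',cv2.resize(a,None,fx=5,fy=4.8,interpolation=cv2.INTER_CUBIC))
a=cv2.resize(cv2.imread('pics/top0.png')[145:215,235:335],None,fx=8,fy=8,interpolation=cv2.INTER_CUBIC);cv2.imwrite('pics/tz.png',a)
a=cv2.resize(cv2.imread('pics/side0.png')[185:265,265:365],None,fx=7,fy=7,interpolation=cv2.INTER_CUBIC);cv2.imwrite('pics/sz.png',a)
```

```text
(no output)
```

View pics/tz.png

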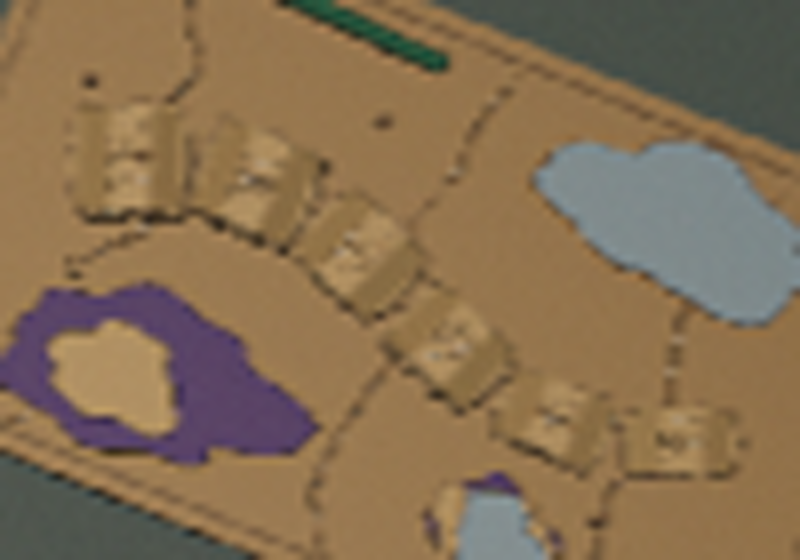

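View pics/sz.png

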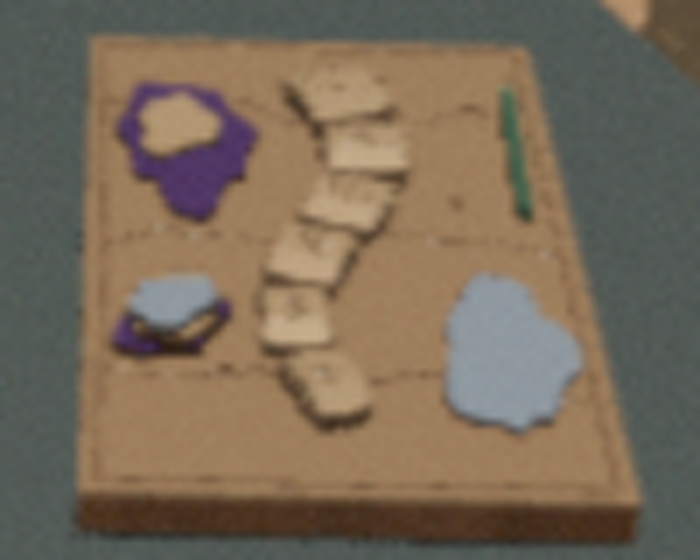

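```bash
cat > m.py <<'E'
from h import *
np.set_printoptions(precision=1,suppress=True)
ft=dict(np.load('pics/top0.npz'));fs=dict(np.load('pics/side0.npz'))
T=[(131,158),(258,180),(357,250),(452,338),(550,417),(672,441)]
S=[(343,92),(368,143),(349,198),(312,250),(297,312),(328,382)]
P=[]
for t,s in zip(T,S):
    a=np.array(t)/8+[234.56,144.56];b=np.array(s)/7+[264.57,184.57]
    p,e=two(ft,a,fs,b);z=onz(ft,*a,33);z2=onz(fs,*b,33);P.append(z);print(a,p,e,z,z2)
P=np.array(P);print(np.linalg.norm(np.diff(P[:,:2],axis=0),axis=1))
# board corners from sz
bg=[(92,38),(527,48),(638,500),(82,495)]
for s in bg: print('side corner',onz(fs,*(np.array(s)/7+[264.57,184.57]),21))
hsv=cv2.cvtColor(ft['frame'],cv2.COLOR_RGB2HSV)
m=cv2.inRange(hsv,(8,70,60),(28,255,255));m[:,:162]=0;m[:,375:]=0;m[:105]=0;m[262:]=0
m=cv2.morphologyEx(m,cv2.MORPH_CLOSE,np.ones((25,25)))
c=max(cv2.findContours(m,0,2)[0],key=cv2.contourArea);r=cv2.minAreaRect(c)
bx=cv2.boxPoints(r);print(r);q=np.array([onz(ft,*b,21) for b in bx]);print(q,q.mean(0),np.linalg.norm(np.diff(q,axis=0),axis=1))
E
python3 m.py
```

```text
[250.9 164.3] [617.4  49.1  29.6] 2.4535844743343853 [615.6  49.5  33. ] [615.8  43.7  33. ]
[266.8 167.1] [609.1   5.9  30. ] 0.5633571551467234 [608.4   6.   33. ] [607.    1.6  33. ]
[279.2 175.8] [584.7 -27.9  28. ] 1.1138873475558735 [584.6 -28.   33. ] [580.4 -34.7  33. ]
[291.1 186.8] [553.5 -60.1  29.6] 3.077802243099493 [554.6 -60.6  33. ] [549.6 -64.3  33. ]
[303.3 196.7] [528.6 -94.6  28. ] 0.9433772121806374 [527.7 -94.1  33. ] [ 525.8 -101.1   33. ]
[318.6 199.7] [ 521.3 -136.9   25.8] 1.8186187634196223 [ 519.8 -135.7   33. ] [ 517.5 -145.7   33. ]
[44.1 41.5 44.3 42.9 42.4]
side corner [537.9 144.6  21. ]
side corner [723.5  70.   21. ]
side corner [ 598.8 -232.5   21. ]
side corner [ 414.2 -162.1   21. ]
((284.9187927246094, 182.66650390625), (120.41968536376953, 72.73020935058594), 22.416149139404297)
[[ 536.5  146.9   21. ]
 [ 724.5   72.7   21. ]
 [ 598.4 -236.5   21. ]
 [ 412.2 -159.4   21. ]] [567.9 -44.1  21. ] [202.2 333.9 201.5]
```

apply_moves:
  delta_rot:
    - [0,0,0]
    - [0,0,0]
    - [0,0,0]
    - [0,0,0]
    - [0,0,0]
  travel:
    - [-38,-27,0]
    - [-38,-27,0]
    - [-38,-27,0]
    - [-38,-27,0]
    - [-38,-27,0]
  jaw: [1,1,1,1,1]
  newtons: 20

```text
time: 0.6
ee_pos: [311.1, 420.9, 226.9]
tcp_rot: [[-0.968, 0.253, -0.007], [0.253, 0.968, -0.002], [0.006, -0.004, -1.0]]
contact_force: [0.5, 0.9, 0.8]
finger_gap: 11.9
```

apply_moves:
  delta_rot:
    - [0,0,0]
    - [0,0,0]
    - [0,0,0]
    - [0,0,0]
    - [0,0,0]
  travel:
    - [-38,-27,0]
    - [-38,-27,0]
    - [-38,-27,0]
    - [-38,-27,0]
    - [-38,-27,0]
  jaw: [1,1,1,1,1]

```text
time: 1.1
ee_pos: [464.9, 233.2, 225.5]
tcp_rot: [[-0.968, 0.252, -0.008], [0.252, 0.968, -0.003], [0.007, -0.005, -1.0]]
contact_force: [1.2, 0.7, -0.1]
finger_gap: 0.0
```

apply_moves:
  delta_rot:
    - [0,0,0]
    - [0,0,0]
    - [0,0,0]
    - [0,0,0]
    - [0,0,0]
  travel:
    - [-38,-27,0]
    - [-38,-27,0]
    - [-38,-27,0]
    - [-36,-26,10]
    - [-32,-26,15]
  jaw: [1,1,1,1,1]

```text
time: 1.6
ee_pos: [612.9, 49.5, 200.1]
tcp_rot: [[-0.968, 0.252, -0.006], [0.252, 0.968, -0.003], [0.005, -0.005, -1.0]]
contact_force: [0.4, 0.7, -0.1]
finger_gap: 0.0
```

```bash
cat > to.py <<'E'
import sys
from h import *
np.set_printoptions(precision=2,suppress=True)
s=manip.sense();R=s['tcp_rot'];p=s['ee_pos']
if __name__=='__main__':
    print(s['time'],p,s['contact_force'],'tool:',R.T@(np.array([float(v) for v in sys.argv[1:4]])-p));print(R)
E
python3 to.py 616 48 60
```

```text
1.6 [612.93  49.48 200.11] [ 0.37  0.74 -0.08] tool: [ -4.01  -0.01 140.09]
[[-0.97  0.25 -0.01]
 [ 0.25  0.97 -0.  ]
 [ 0.   -0.   -1.  ]]
```

apply_moves:
  delta_rot:
    - [0,0,0]
    - [0,0,0]
    - [0,0,0]
    - [0,0,0]
    - [0,0,0]
  travel:
    - [-2,0,40]
    - [-2,0,40]
    - [0,0,40]
    - [0,0,20]
    - [0,0,4]
  jaw: [1,1,1,1,1]

```text
time: 2.1
ee_pos: [619.1, 36.2, 47.9]
tcp_rot: [[-0.964, 0.266, -0.006], [0.266, 0.964, -0.008], [0.004, -0.009, -1.0]]
contact_force: [0.0, -0.2, -0.2]
finger_gap: -0.3
```

Run:
```python
from h import *
s=manip.sense();print(s['ee_pos'],s['contact_force'])
ft=grab('top','top1');fs=grab('side','side1')
p=s['ee_pos']
print(proj(ft,p),proj(fs,p))
cv2.imwrite('pics/sz1.png',cv2.resize(cv2.imread('pics/side1.png')[155:265,265:365],None,fx=5,fy=5,interpolation=cv2.INTER_CUBIC))
```

```text
[619.11684834  36.23529275  47.89916333] [ 0.04963571 -0.2006784  -0.15297331]
[255.61465177 162.16782873] [315.98788574 194.44631577]
```

View pics/sz1.png

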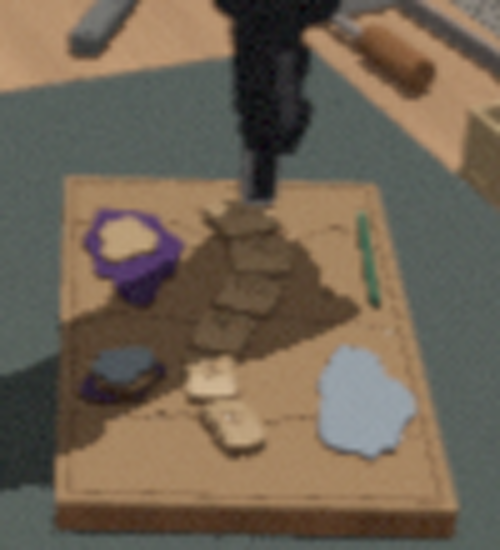

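The tip shows at about (317,195) in the side image, where the projection predicts (316,194), so arm and camera agree. I'm correcting the drift and lining up over piece 1.

apply_moves:
  delta_rot:
    - [0,0,0]
    - [0,0,0]
    - [0,0,0]
    - [0,0,0]
    - [0,0,0]
  travel:
    - [6,10,3]
    - [0,0,0]
    - [0,0,2]
    - [0,0,0]
    - [0,0,0]
  jaw: [1,1,1,1,1]

```text
time: 2.7
ee_pos: [619.9, 50.6, 50.2]
tcp_rot: [[-0.965, 0.264, 0.005], [0.264, 0.965, -0.006], [-0.006, -0.005, -1.0]]
contact_force: [0.4, -1.0, -0.4]
finger_gap: -0.1
```

```bash
python3 to.py 616 48 33
```

```text
2.7 [619.92  50.6   50.25] [ 0.39 -1.02 -0.37] tool: [ 3.21 -3.46 17.24]
[[-0.96  0.26  0.01]
 [ 0.26  0.96 -0.01]
 [-0.01 -0.   -1.  ]]
```

apply_moves:
  delta_rot:
    - [0,0,0]
    - [0,0,0]
    - [0,0,0]
    - [0,0,0]
    - [0,0,0]
  travel:
    - [3,-3,5]
    - [0,0,5]
    - [0,0,0]
    - [0,0,0]
    - [0,0,0]
  jaw: [1,1,1,1,1]

```text
time: 3.2
ee_pos: [616.0, 47.4, 39.5]
tcp_rot: [[-0.964, 0.265, 0.005], [0.265, 0.964, -0.007], [-0.007, -0.005, -1.0]]
contact_force: [0.5, -0.1, -0.1]
finger_gap: -0.3
```

```bash
python3 to.py 616 48 33
```

```text
3.2 [615.97  47.45  39.54] [ 0.49 -0.15 -0.07] tool: [0.16 0.57 6.54]
[[-0.96  0.26  0.01]
 [ 0.26  0.96 -0.01]
 [-0.01 -0.   -1.  ]]
```

apply_moves:
  delta_rot:
    - [0,0,0]
    - [0,0,0]
    - [0,0,0]
    - [0,0,0]
    - [0,0,0]
  travel:
    - [0,0,3]
    - [0,0,2]
    - [0,0,2]
    - [0,0,1]
    - [0,0,1]
  jaw: [1,1,1,1,1]

```text
time: 3.7
ee_pos: [616.4, 47.4, 30.4]
tcp_rot: [[-0.964, 0.265, 0.006], [0.265, 0.964, -0.006], [-0.007, -0.005, -1.0]]
contact_force: [-1.2, -0.7, 3.2]
finger_gap: 0.1
```

apply_moves:
  delta_rot:
    - [0,0,0]
    - [0,0,0]
    - [0,0,0]
    - [0,0,0]
    - [0,0,0]
  travel:
    - [0,0,1]
    - [0,0,1]
    - [0,0,0.5]
    - [0,0,0.5]
    - [0,0,0.5]
  jaw: [1,1,1,1,1]

```text
time: 4.2
ee_pos: [616.4, 47.4, 29.1]
tcp_rot: [[-0.964, 0.265, 0.007], [0.265, 0.964, -0.007], [-0.008, -0.004, -1.0]]
contact_force: [-2.6, 0.4, 6.2]
finger_gap: -0.0
```

apply_moves:
  delta_rot:
    - [0,0,0]
    - [0,0,0]
    - [0,0,0]
    - [0,0,0]
    - [0,0,0]
  travel:
    - [0,0,1]
    - [0,0,1]
    - [0,0,1]
    - [0,0,1]
    - [0,0,1]
  jaw: [1,1,1,1,1]

```text
time: 4.7
ee_pos: [616.5, 47.4, 29.1]
tcp_rot: [[-0.964, 0.265, 0.009], [0.265, 0.964, -0.007], [-0.011, -0.004, -1.0]]
contact_force: [-3.3, -0.2, 11.2]
finger_gap: 0.1
```

Piece 1 is home: it stopped hard at 29.1 mm while the force rose to 11 N. On to piece 2.

apply_moves:
  delta_rot:
    - [0,0,0]
    - [0,0,0]
    - [0,0,0]
    - [0,0,0]
    - [0,0,0]
  travel:
    - [0,0,-10]
    - [-1,-15,-1]
    - [-1,-15,0]
    - [-1,-12,0]
    - [0,0,0]
  jaw: [1,1,1,1,1]

```text
time: 5.2
ee_pos: [607.2, 1.1, 40.6]
tcp_rot: [[-0.964, 0.266, 0.009], [0.266, 0.964, -0.008], [-0.011, -0.005, -1.0]]
contact_force: [-0.2, -0.3, 0.3]
finger_gap: 0.4
```

```bash
python3 to.py 608 5 33
```

```text
5.2 [607.25   1.07  40.64] [-0.19 -0.31  0.27] tool: [0.4  4.03 7.62]
[[-0.96  0.27  0.01]
 [ 0.27  0.96 -0.01]
 [-0.01 -0.01 -1.  ]]
```

apply_moves:
  delta_rot:
    - [0,0,0]
    - [0,0,0]
    - [0,0,0]
    - [0,0,0]
    - [0,0,0]
  travel:
    - [0,4,0]
    - [0,0,2]
    - [0,0,3]
    - [0,0,2]
    - [0,0,1]
  jaw: [1,1,1,1,1]

```text
time: 5.7
ee_pos: [608.4, 5.5, 31.4]
tcp_rot: [[-0.964, 0.266, 0.009], [0.266, 0.964, -0.007], [-0.011, -0.005, -1.0]]
contact_force: [-0.2, -3.2, 3.0]
finger_gap: -0.1
```

apply_moves:
  delta_rot:
    - [0,0,0]
    - [0,0,0]
    - [0,0,0]
    - [0,0,0]
    - [0,0,0]
  travel:
    - [0,0,1]
    - [0,0,1]
    - [0,0,1]
    - [0,0,1]
    - [0,0,0.7]
  jaw: [1,1,1,1,1]

```text
time: 6.2
ee_pos: [608.5, 5.5, 29.1]
tcp_rot: [[-0.964, 0.266, 0.01], [0.266, 0.964, -0.008], [-0.012, -0.005, -1.0]]
contact_force: [-1.9, -1.2, 6.0]
finger_gap: -0.0
```

apply_moves:
  delta_rot:
    - [0,0,0]
    - [0,0,0]
    - [0,0,0]
    - [0,0,0]
    - [0,0,0]
  travel:
    - [0,0,1]
    - [0,0,1]
    - [0,0,1]
    - [0,0,1]
    - [0,0,1]
  jaw: [1,1,1,1,1]

```text
time: 6.7
ee_pos: [608.5, 5.5, 29.1]
tcp_rot: [[-0.964, 0.266, 0.012], [0.266, 0.964, -0.008], [-0.014, -0.005, -1.0]]
contact_force: [-4.3, -1.4, 10.6]
finger_gap: 0.3
```

apply_moves:
  delta_rot:
    - [0,0,0]
    - [0,0,0]
    - [0,0,0]
    - [0,0,0]
    - [0,0,0]
  travel:
    - [0,0,-10]
    - [5,-14,-1]
    - [5,-13,0]
    - [4,-10,0]
    - [0,0,0]
  jaw: [1,1,1,1,1]

```text
time: 7.2
ee_pos: [582.3, -29.2, 40.4]
tcp_rot: [[-0.964, 0.266, 0.012], [0.266, 0.964, -0.008], [-0.014, -0.005, -1.0]]
contact_force: [0.1, 0.0, 0.1]
finger_gap: 0.4
```

```bash
python3 to.py 584 -29 33
```

```text
7.2 [582.27 -29.21  40.45] [0.08 0.05 0.08] tool: [-1.51  0.7   7.46]
[[-0.96  0.27  0.01]
 [ 0.27  0.96 -0.01]
 [-0.01 -0.   -1.  ]]
```

apply_moves:
  delta_rot:
    - [0,0.7,0]
    - [0,0,0]
    - [0,0,0]
    - [0,0,0]
    - [0,0,0]
  travel:
    - [-1.5,0.5,0]
    - [0,0,2]
    - [0,0,3]
    - [0,0,2]
    - [0,0,1]
  jaw: [1,1,1,1,1]

```text
time: 7.7
ee_pos: [584.4, -29.0, 31.4]
tcp_rot: [[-0.964, 0.266, -0.001], [0.266, 0.964, -0.004], [-0.0, -0.004, -1.0]]
contact_force: [-0.8, -2.6, 2.3]
finger_gap: 0.1
```

apply_moves:
  delta_rot:
    - [0,0,0]
    - [0,0,0]
    - [0,0,0]
    - [0,0,0]
    - [0,0,0]
  travel:
    - [0,0,1]
    - [0,0,1]
    - [0,0,1]
    - [0,0,1]
    - [0,0,0.7]
  jaw: [1,1,1,1,1]

```text
time: 8.2
ee_pos: [584.4, -29.0, 29.1]
tcp_rot: [[-0.964, 0.266, 0.0], [0.266, 0.964, -0.005], [-0.001, -0.005, -1.0]]
contact_force: [-2.0, -1.0, 6.4]
finger_gap: -0.4
```

apply_moves:
  delta_rot:
    - [0,0,0]
    - [0,0,0]
    - [0,0,0]
    - [0,0,0]
    - [0,0,0]
  travel:
    - [0,0,1]
    - [0,0,1]
    - [0,0,1]
    - [0,0,1]
    - [0,0,1]
  jaw: [1,1,1,1,1]

```text
time: 8.7
ee_pos: [584.5, -29.0, 29.1]
tcp_rot: [[-0.964, 0.266, 0.003], [0.266, 0.964, -0.006], [-0.004, -0.005, -1.0]]
contact_force: [-4.2, -1.2, 11.5]
finger_gap: 0.0
```

apply_moves:
  delta_rot:
    - [0,0,0]
    - [0,0,0]
    - [0,0,0]
    - [0,0,0]
    - [0,0,0]
  travel:
    - [0,0,-10]
    - [7,-14,-1]
    - [7,-13,0]
    - [5,-9,0]
    - [0,0,0]
  jaw: [1,1,1,1,1]

```text
time: 9.2
ee_pos: [553.2, -61.3, 40.6]
tcp_rot: [[-0.964, 0.266, 0.002], [0.266, 0.964, -0.006], [-0.004, -0.005, -1.0]]
contact_force: [0.3, -0.2, 0.0]
finger_gap: 0.3
```

```bash
python3 to.py 554 -61 33
```

```text
9.2 [553.24 -61.27  40.62] [ 0.27 -0.23  0.04] tool: [-0.63  0.5   7.62]
[[-0.96  0.27  0.  ]
 [ 0.27  0.96 -0.01]
 [-0.   -0.01 -1.  ]]
```

apply_moves:
  delta_rot:
    - [0,0,0]
    - [0,0,0]
    - [0,0,0]
    - [0,0,0]
    - [0,0,0]
  travel:
    - [-0.5,0.5,0]
    - [0,0,2]
    - [0,0,3]
    - [0,0,2]
    - [0,0,1]
  jaw: [1,1,1,1,1]

```text
time: 9.7
ee_pos: [554.3, -60.6, 31.6]
tcp_rot: [[-0.964, 0.266, 0.003], [0.266, 0.964, -0.005], [-0.004, -0.004, -1.0]]
contact_force: [-0.8, -1.2, 2.7]
finger_gap: 0.1
```

apply_moves:
  delta_rot:
    - [0,0,0]
    - [0,0,0]
    - [0,0,0]
    - [0,0,0]
    - [0,0,0]
  travel:
    - [0,0,1]
    - [0,0,1]
    - [0,0,1]
    - [0,0,1]
    - [0,0,0.7]
  jaw: [1,1,1,1,1]

```text
time: 10.2
ee_pos: [554.4, -60.6, 29.1]
tcp_rot: [[-0.964, 0.266, 0.003], [0.266, 0.964, -0.006], [-0.005, -0.005, -1.0]]
contact_force: [-2.2, 0.1, 7.9]
finger_gap: -0.0
```

apply_moves:
  delta_rot:
    - [0,0,0]
    - [0,0,0]
    - [0,0,0]
    - [0,0,0]
    - [0,0,0]
  travel:
    - [0,0,1]
    - [0,0,1]
    - [0,0,1]
    - [0,0,1]
    - [0,0,1]
  jaw: [1,1,1,1,1]

```text
time: 10.7
ee_pos: [554.4, -60.6, 29.0]
tcp_rot: [[-0.964, 0.266, 0.006], [0.266, 0.964, -0.007], [-0.008, -0.005, -1.0]]
contact_force: [-3.6, -0.2, 12.1]
finger_gap: 0.1
```

apply_moves:
  delta_rot:
    - [0,0,0]
    - [0,0,0]
    - [0,0,0]
    - [0,0,0]
    - [0,0,0]
  travel:
    - [0,0,-10]
    - [5,-14,-1]
    - [5,-13,0]
    - [4,-10,0]
    - [0,0,0]
  jaw: [1,1,1,1,1]

```text
time: 11.2
ee_pos: [528.6, -95.6, 40.7]
tcp_rot: [[-0.964, 0.266, 0.006], [0.266, 0.964, -0.007], [-0.008, -0.006, -1.0]]
contact_force: [-0.7, -0.4, 0.2]
finger_gap: -0.0
```

```bash
python3 to.py 529 -95 33
python3 - <<'E'
from h import *
grab('top','top5');grab('side','side5')
cv2.imwrite('pics/sz5.png',cv2.resize(cv2.imread('pics/side5.png')[165:265,265:365],None,fx=6,fy=6,interpolation=cv2.INTER_CUBIC))
E
```

```text
11.2 [528.57 -95.65  40.69] [-0.75 -0.36  0.25] tool: [-0.18  0.78  7.68]
[[-0.96  0.27  0.01]
 [ 0.27  0.96 -0.01]
 [-0.01 -0.01 -1.  ]]
```

View pics/sz5.png

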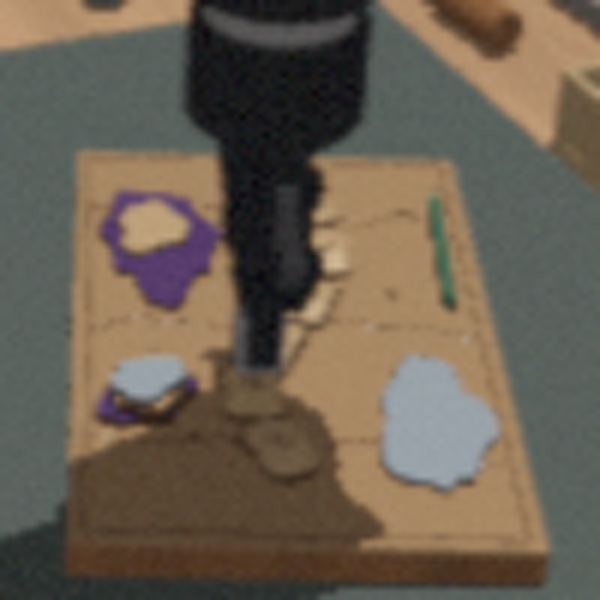

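The tip, at crop (258,370), is over piece 5 at (257,395). The islands, at (150,385), are well clear to the left, and the board hasn't moved. I'm pressing piece 5.

apply_moves:
  delta_rot:
    - [0,0,0]
    - [0,0,0]
    - [0,0,0]
    - [0,0,0]
    - [0,0,0]
  travel:
    - [0,0.5,0]
    - [0,0,2]
    - [0,0,3]
    - [0,0,2]
    - [0,0,1]
  jaw: [1,1,1,1,1]

```text
time: 11.8
ee_pos: [531.2, -91.6, 31.8]
tcp_rot: [[-0.965, 0.263, 0.008], [0.263, 0.965, -0.005], [-0.009, -0.003, -1.0]]
contact_force: [-0.5, -1.2, 2.8]
finger_gap: -0.2
```

apply_moves:
  delta_rot:
    - [0,0,0]
    - [0,0,0]
    - [0,0,0]
    - [0,0,0]
    - [0,0,0]
  travel:
    - [0,0,1]
    - [0,0,1]
    - [0,0,1]
    - [0,0,1]
    - [0,0,0.7]
  jaw: [1,1,1,1,1]

```text
time: 12.3
ee_pos: [531.2, -91.6, 29.0]
tcp_rot: [[-0.965, 0.262, 0.009], [0.262, 0.965, -0.006], [-0.01, -0.003, -1.0]]
contact_force: [-2.3, -0.1, 7.2]
finger_gap: 0.0
```

apply_moves:
  delta_rot:
    - [0,0,0]
    - [0,0,0]
    - [0,0,0]
    - [0,0,0]
    - [0,0,0]
  travel:
    - [0,0,1]
    - [0,0,1]
    - [0,0,1]
    - [0,0,1]
    - [0,0,1]
  jaw: [1,1,1,1,1]

```text
time: 12.8
ee_pos: [531.3, -91.7, 29.0]
tcp_rot: [[-0.965, 0.263, 0.012], [0.263, 0.965, -0.007], [-0.013, -0.004, -1.0]]
contact_force: [-3.9, 1.2, 12.0]
finger_gap: 0.2
```

apply_moves:
  delta_rot:
    - [0,0,0]
    - [0,0,0]
    - [0,0,0]
    - [0,0,0]
    - [0,0,0]
  travel:
    - [0,0,-10]
    - [0,-16,-1]
    - [0,-15,0]
    - [0,-12,0]
    - [0,0,0]
  jaw: [1,1,1,1,1]

```text
time: 13.3
ee_pos: [520.0, -134.5, 41.8]
tcp_rot: [[-0.965, 0.262, 0.013], [0.262, 0.965, -0.007], [-0.015, -0.003, -1.0]]
contact_force: [0.3, -1.0, -1.4]
finger_gap: 0.0
```

```bash
python3 to.py 520 -136.5 33
```

```text
13.3 [ 520.05 -134.53   41.8 ] [ 0.29 -0.97 -1.36] tool: [-0.34 -1.88  8.81]
[[-0.97  0.26  0.01]
 [ 0.26  0.97 -0.01]
 [-0.01 -0.   -1.  ]]
```

apply_moves:
  delta_rot:
    - [0,0.7,0]
    - [0,0,0]
    - [0,0,0]
    - [0,0,0]
    - [0,0,0]
  travel:
    - [0,-2,0]
    - [0,0,3]
    - [0,0,3]
    - [0,0,2]
    - [0,0,1]
  jaw: [1,1,1,1,1]

```text
time: 13.8
ee_pos: [519.9, -135.5, 31.7]
tcp_rot: [[-0.965, 0.261, 0.0], [0.261, 0.965, -0.002], [-0.001, -0.002, -1.0]]
contact_force: [-0.8, -2.0, 2.9]
finger_gap: 0.1
```

apply_moves:
  delta_rot:
    - [0,0,0]
    - [0,0,0]
    - [0,0,0]
    - [0,0,0]
    - [0,0,0]
  travel:
    - [0,0,1]
    - [0,0,1]
    - [0,0,1]
    - [0,0,1]
    - [0,0,0.7]
  jaw: [1,1,1,1,1]

```text
time: 14.3
ee_pos: [519.9, -135.5, 29.1]
tcp_rot: [[-0.965, 0.261, 0.001], [0.261, 0.965, -0.003], [-0.002, -0.003, -1.0]]
contact_force: [-2.9, -0.3, 8.2]
finger_gap: 0.0
```

apply_moves:
  delta_rot:
    - [0,0,0]
    - [0,0,0]
    - [0,0,0]
    - [0,0,0]
    - [0,0,0]
  travel:
    - [0,0,1]
    - [0,0,1]
    - [0,0,1]
    - [0,0,1]
    - [0,0,1]
  jaw: [1,1,1,1,1]

```text
time: 14.8
ee_pos: [519.9, -135.5, 29.0]
tcp_rot: [[-0.965, 0.261, 0.004], [0.261, 0.965, -0.005], [-0.005, -0.004, -1.0]]
contact_force: [-4.1, -1.1, 12.8]
finger_gap: -0.1
```

All six stopped hard at 29.0–29.1 mm. Next I'll retreat straight up, move clear and check.

apply_moves:
  delta_rot:
    - [0,0,0]
    - [0,0,0]
    - [0,0,0]
    - [0,0,0]
    - [0,0,0]
  travel:
    - [0,0,-8]
    - [0,0,-35]
    - [0,0,-40]
    - [0,0,-40]
    - [0,0,-40]
  jaw: [1,1,1,1,1]

```text
time: 15.3
ee_pos: [516.1, -132.2, 192.8]
tcp_rot: [[-0.966, 0.259, -0.007], [0.259, 0.966, -0.0], [0.007, -0.002, -1.0]]
contact_force: [0.8, -0.1, -0.4]
finger_gap: -0.0
```

apply_moves:
  delta_rot:
    - [0,0,0]
    - [0,0,0]
    - [0,0,0]
    - [0,0,0]
    - [0,0,0]
  travel:
    - [35,10,-10]
    - [35,20,0]
    - [30,30,0]
    - [20,40,0]
    - [10,40,0]
  jaw: [1,1,1,1,1]

```text
time: 15.8
ee_pos: [427.9, 35.9, 210.5]
tcp_rot: [[-0.963, 0.269, 0.009], [0.269, 0.963, -0.005], [-0.01, -0.002, -1.0]]
contact_force: [1.2, 0.5, -0.4]
finger_gap: 0.3
```

apply_moves:
  delta_rot:
    - [0,0,0]
    - [0,0,0]
    - [0,0,0]
    - [0,0,0]
    - [0,0,0]
  travel:
    - [0,45,0]
    - [0,45,0]
    - [0,40,0]
    - [0,30,0]
    - [0,0,0]
  jaw: [1,1,1,1,1]

```text
time: 16.3
ee_pos: [468.8, 204.0, 212.4]
tcp_rot: [[-0.965, 0.26, 0.012], [0.26, 0.966, 0.0], [-0.011, 0.003, -1.0]]
contact_force: [-0.3, -0.3, 0.4]
finger_gap: 0.2
```

Run:
```python
from h import *
s=manip.sense();print(s['time'],s['ee_pos'],s['contact_force'])
grab('top','top9');grab('side','side9')
a=[cv2.imread(f'pics/{n}.png') for n in('top0','top9','side0','side9')]
r=lambda i,k:cv2.resize(i,(390,290),interpolation=cv2.INTER_CUBIC)
t=[x[120:245,200:368] for x in a[:2]];u=[x[180:270,260:381] for x in a[2:]]
cv2.imwrite('pics/cmp.png',np.vstack([np.hstack([r(x,1) for x in t]),np.hstack([r(x,1) for x in u])]))
```

```text
16.3 [468.82946242 203.9997425  212.40393041] [-0.29233317 -0.31841655  0.4152171 ]
```

View pics/cmp.png

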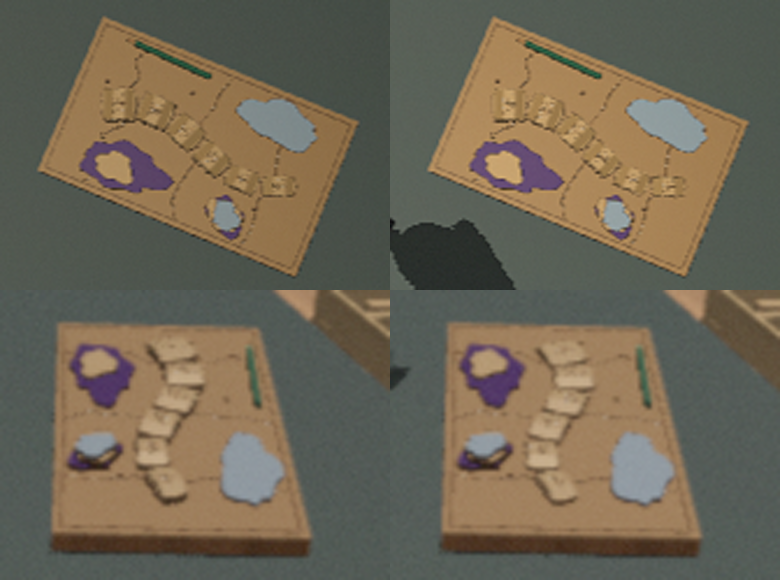

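In the comparison of before (left) and after (right), the board, pencil and islands sit at the same pixels. The pieces are lower in the side view. One numeric shift check, then hand in.

Run:
```python
from h import *
for n,rois in(('top',{'board':(125,241,215,357),'islands':(200,226,285,310)}),('side',{'board':(188,262,274,358),'ridge':(192,248,301,326),'islands':(220,240,278,302)})):
    a=cv2.imread(f'pics/{n}0.png',0);b=cv2.imread(f'pics/{n}9.png',0)
    for k,(r0,r1,c0,c1) in rois.items():
        A,B=[np.float32(x[r0:r1,c0:c1]) for x in(a,b)]
        print(n,k,cv2.phaseCorrelate(A,B,cv2.createHanningWindow(A.shape[::-1],cv2.CV_32F)))
print(job_done())
```

```text
top board ((0.003625761179890219, 0.04257089817748749), 0.9877880309466962)
top islands ((0.4564289578827214, 0.4633083620269485), 1.0083483604148582)
side board ((-0.021961094253519775, 1.0102838649166728), 0.9614400397406684)
side ridge ((0.2071055769114789, 0.8803040265189352), 0.9974075565338135)
side islands ((-0.07009159779399177, -0.06504813032295154), 0.9884868025779724)
the job is handed in; nothing more can be done
None
```

All six ridge pieces are pressed flat, in order from the broad end to the narrow end, and the job is handed in. I pressed each piece from straight above with the closed fingertips instead of sliding along the ridge. The arm then went up clear of everything, and the last move ended at 16.3 s.

**Pieces home:** each piece stopped hard at a fingertip height of 29.0–29.1 mm, against the 29 mm expected. The downward force read 11–13 N at the end of each press.

**Board and islands:** comparing pictures from before and after:

| What was compared | View | Shift (pixels) |
|---|---|---|
| Board | top | 0.04 |
| Board region | side | 1.0 |
| Ridge | side | 0.9 |
| Islands | side | 0.1 |
| Islands | top | about 0.5 each way |

- **Board:** the two views disagree. I put the side-view shift down to the lowered ridge pieces inside that region.
- **Islands:** the views also disagree here. I took the top-view figure as noise from a very small window, but did not test that.
- **Other things:** by eye, the pencil had not moved. I did not compare the things on the table.

**Weaker measurements:** the ridge tops measured 26–30 mm high from the two cameras, about 3–7 mm below the up-to-33 mm in the text. I therefore judged each press by force and stopping height instead. On piece 5 the fingertip landed about 4 mm off target along the ridge, but it still stopped at 29.0 mm.

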